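# Finish the pyramid of sample pots

### The arm

A 6-joint arm with a two-finger parallel gripper is mounted at the origin on the work surface. World frame = base frame: x ahead of the robot, y to its left, z up, the work surface at z = 0. Lengths are in mm, angles in rad, forces in N, time in s.
With the tool pointing down it reaches from about 425 to 950 mm from the base axis. Payload 3.5 kg.
Tool frame: the origin (TCP) lies at the very end of the fingers, on their centre line; the grasp point (between the pads) lies 19 mm behind it; z points along the fingers, y is the line along which they close (so a half turn about z gives the same grasp; the last joint's range is limited). The gripper opens to 85 mm and grips with 20 to 120 N. Pads are 22 mm wide; open, the fingers measure 114 mm over their backs; the gripper's body (76 mm by 85 mm) begins 54 mm behind the grasp point. The pads swing forward as they close: fully open they stand 13 mm farther back than shut.
Start: joints at [1.088, 0.286, 1.577, -0, 1.279, -0.15], TCP at [220.479, 637.962, 231.325] pointing down, gripper open.
Joint ranges: [-2.77, 2.77], [-0.9, 2.22], [0.21, 2.48], [-1.53, 4.67], [0.24, 2.81], [-2.84, 2.84]. Speed limits (rad/s): [2.79, 2.79, 3.14, 3.14, 3.14, 3.14].

### API

Orientations are given as a unit quaternion [x, y, z, w].
In Python, from rig import * gives the robot as it stands.
- The arm moves only by the shell command python3 -m inch 'ROWS' [FORCE]. ROWS is JSON, a list of rows, each a list of 7 numbers: the shift along the tool's x, y, z as a fraction of full scale, then the turn, a rotation vector about the tool's x, y, z as a fraction of full scale, then the closure, from -1 (fully open) to 1 (shut). A call has 1 to 12 rows; each row shifts and turns the commanded pose from where the row before left it, along the tool's axes as they then stand; what a row does not reach is not made up. Full scale, the value 1, is 150 mm for a shift and 2 pi rad for a turn. A row lasts 1/12 s, in which the tool goes at most 41.7 mm and 7.16 degrees, less where a joint would pass 70% of its speed; a pose out of reach is approached as far as the arm can. A call with a number of a shift or a turn outside -1 to 1 is refused whole. A call with a gripper value outside its range is refused whole. The fingers move at their own pace and stop on an object; FORCE is the grip in N (left out, the last holds). Time passes only in rows, so rows that do not move let the fingers close. It gives the time, the measured TCP pose, the force, the opening and the grip force at its end, in the units of the state.
- sense(): the state, without advancing time (a new reading comes with each control period).
- camera(name): name is "scene" or "side" or "wrist"; returns a dict with "img" (384x512x3 uint8, red, green, blue), "vertical_fov" (degrees; the focal length in pixels is half the picture's height over the tangent of half this angle, whatever the lens; pixels are square), "cx", "cy" (the principal point, pixels), "k1" (the pictures are not rectified: a ray, as slopes to the right and down, at radius r is drawn at 1 + k1 r^2 times it, then the intrinsics apply), "world_from_camera" (4x4, takes a point from camera to world coordinates); the wrist camera has in their place "hand_eye" (4x4, takes a point from camera to tool coordinates, whose origin is the TCP and whose axes are the flange's). Camera axes: x right, y down, z forward; pixel columns grow to the right and rows downward; lengths in mm; the calibration is good to about 2 mm. A picture is of the moment at which its call begins: read the wrist's pose just before it. There is no depth.
- close_job(): hands the job in; it is judged then, once.
The state is a dict: "time_s": time; "joints": joint angles; "joint_vel": joint speeds; "effort": joint torques, N m; "position": TCP position; "tool_rot": TCP orientation; "wrist_force": force on the tool from outside, world axes, zero at the start; "torque": the same for the moment, N m; "finger_gap": finger opening in mm; "grip_force": force on a finger pad.
Only numpy, scipy, OpenCV 4.12 (cv2) and the standard library are available. Lean on these libraries where they do the work, as an engineer would, in place of code of your own. Each camera call takes 0.05 s, during which the arm holds its last target. There are 200 camera calls.

### The job

Finish the pyramid of sample pots on the grooved rack: lay the two pots from the small rests into the two gaps on top of the bottom row of three, and only then pull the last pot up out of its spring clip and saddle it on top, in the gap between those two. Lay each pot along the same line as the pots below with its ends about level with theirs (either way round), and set it down rather than dropping it. Keep the bottom row in its grooves and leave the cups, mug, dish, vial and brush where they are.

Things in the scene. Friction and masses are not known exactly. Their poses are not given: they have to be found in the camera images.
- rack: fixed grey grooved stacking rack (sizes in mm), 50 (x) by 150 (y) plate 5 thick with four 8 high ridges along its x; origin at the centre of its underside on the table, z up. Three grooves 46 apart along its y hold the bottom row of pots, axes along its x
- rack_slot0 (a point): point on the rack: where the centre of the bottom-row pot base_0 lies (26 mm above the table); axes as the rack
- rack_slot1 (a point): point on the rack: where the centre of the bottom-row pot base_1 lies (26 mm above the table); axes as the rack
- rack_slot2 (a point): point on the rack: where the centre of the bottom-row pot base_2 lies (26 mm above the table); axes as the rack
- rack_gap0 (a point): point on the rack: where the centre of a second-row pot lies when it is saddled between base_0 and base_1 (61 mm above the table); axes as the rack
- rack_gap1 (a point): point on the rack: where the centre of a second-row pot lies when it is saddled between base_1 and base_2 (61 mm above the table); axes as the rack
- rack_top (a point): point on the rack: where the centre of the top pot lies when it is saddled between the two second-row pots (96 mm above the table); axes as the rack
- base_0: sealed sample pot lying on its side: cylinder 60 mm long, 42 mm in diameter (40 over its middle 32 mm), about 90 g, white with a grey screw cap of the same diameter at one end; origin at its centre, on its axis; x along its axis towards the cap; y and z turn as it rolls. Flat ends, free to grip. One of the bottom row of three, already in the rack
- base_1: sealed sample pot lying on its side: cylinder 60 mm long, 42 mm in diameter (40 over its middle 32 mm), about 90 g, white with a grey screw cap of the same diameter at one end; origin at its centre, on its axis; x along its axis towards the cap; y and z turn as it rolls. Flat ends, free to grip. One of the bottom row of three, already in the rack
- base_2: sealed sample pot lying on its side: cylinder 60 mm long, 42 mm in diameter (40 over its middle 32 mm), about 90 g, white with a grey screw cap of the same diameter at one end; origin at its centre, on its axis; x along its axis towards the cap; y and z turn as it rolls. Flat ends, free to grip. One of the bottom row of three, already in the rack
- pot_a: sealed sample pot lying on its side: cylinder 60 mm long, 42 mm in diameter (40 over its middle 32 mm), about 90 g, white with a grey screw cap of the same diameter at one end; origin at its centre, on its axis; x along its axis towards the cap; y and z turn as it rolls. Flat ends, free to grip. Starts in the single groove of the small rest rest_a, its centre 26 mm above the table
- rest_a: fixed grey rest, a one-groove piece of the same profile as the rack (mm): 50 (x, along the groove) by 58 (y), 13 high; origin at the centre of its underside
- pot_b: sealed sample pot lying on its side: cylinder 60 mm long, 42 mm in diameter (40 over its middle 32 mm), about 90 g, white with a grey screw cap of the same diameter at one end; origin at its centre, on its axis; x along its axis towards the cap; y and z turn as it rolls. Flat ends, free to grip. Starts in the single groove of the small rest rest_b, its centre 26 mm above the table
- rest_b: fixed grey rest, a one-groove piece of the same profile as the rack (mm): 50 (x, along the groove) by 58 (y), 13 high; origin at the centre of its underside
- pot_c: sealed sample pot lying on its side: cylinder 60 mm long, 42 mm in diameter (40 over its middle 32 mm), about 90 g, white with a grey screw cap of the same diameter at one end; origin at its centre, on its axis; x along its axis towards the cap; y and z turn as it rolls. Flat ends, free to grip. Starts snapped in the spring clip, its centre 40 mm above the table
- clip: fixed steel spring clip (sizes in mm): base 45 (x) by 90 (y); across its middle two sprung jaws 18 wide (x), up to 56 mm above the table, 30 out in y, whose beads hold the pot down. The pot lies along x, its ends stand out 21 past the jaws; it comes straight up against about 5 to 10 N. Origin at the centre of its underside
- clip_seat (a point): point on the clip: the centre of the pot while it is snapped in, 40 mm above the table
- cup_1: bystander: open white plastic cup, upright, 70 mm across the rim, 85 mm high; origin at the centre of its underside
- cup_2: bystander: open white plastic cup, upright, 70 mm across the rim, 85 mm high; origin at the centre of its underside
- cup_3: bystander: open white plastic cup, upright, 70 mm across the rim, 85 mm high; origin at the centre of its underside
- mug: bystander: white mug, 80 mm across, 95 mm high, handle at its +y; origin at the centre of its underside
- dish: bystander: low glass dish, 90 mm across, 16 mm high; origin at the centre of its underside
- vial: bystander: slim amber vial standing upright, 28 mm across, 62 mm high; origin at the centre of its underside
- brush: bystander: brush 160 mm long lying on the table along its own x; origin at its middle
Mind the look-alikes: they are no part of the job. Leave any yellow look-alike of the pot_b alone.

How it is judged (in metres and radians):
On the way, in this order (a step that is already met when the one before it is completed fails the run):
1. The two pots from the rests lie released in the two gaps of the bottom row, while the last pot is still in its clip (((distance between pot_a and rack_gap0 below 0.012 m and angle between the x axis of each of pot_a, pot_b and the x axis of rack, either way round below 0.2 rad and distance between pot_b and rack_gap1 below 0.012 m) or (distance between pot_a and rack_gap1 below 0.012 m and angle between the x axis of each of pot_a, pot_b and the x axis of rack, either way round below 0.2 rad and distance between pot_b and rack_gap0 below 0.012 m)) and contact force between the fingers and pot_a below 0.05 N and contact force between the fingers and pot_b below 0.05 N and distance between pot_c and clip_seat below 0.015 m), for 0.2 s.
2. The last pot has been pulled out of the clip (distance between pot_c and clip_seat above 0.05 m), for 0.1 s.
At the end, for the whole second after the job is handed in: pot_a and pot_b lie in the two second-row gaps (either one in either), pot_c on top between them and the three bottom pots in their grooves, each with its centre within 12 mm of its place and its axis within 0.2 rad of the rack's x; the pots at rest (below 0.02 m/s and 0.5 rad/s) (((distance between pot_a and rack_gap0 below 0.012 m and angle between the x axis of each of pot_a, pot_b and the x axis of rack, either way round below 0.2 rad and distance between pot_b and rack_gap1 below 0.012 m) or (distance between pot_a and rack_gap1 below 0.012 m and angle between the x axis of each of pot_a, pot_b and the x axis of rack, either way round below 0.2 rad and distance between pot_b and rack_gap0 below 0.012 m)) and distance between pot_c and rack_top below 0.012 m and angle between the x axis of each of pot_c, base_0, base_1, base_2 and the x axis of rack, either way round below 0.2 rad and distance between base_0 and rack_slot0 below 0.012 m and distance between base_1 and rack_slot1 below 0.012 m and distance between base_2 and rack_slot2 below 0.012 m and linear speed of each of pot_a, pot_b, pot_c below 0.02 m/s and angular speed of each of pot_a, pot_b, pot_c below 0.5 rad/s); the robot touches nothing.
It fails at once if a pot is dropped: it falls free of the fingers at more than 0.6 m/s (a drop of about 18 mm) ((linear speed of pot_a above 0.6 m/s and contact force between the fingers and pot_a below 0.01 N) or (linear speed of pot_b above 0.6 m/s and contact force between the fingers and pot_b below 0.01 N) or (linear speed of pot_c above 0.6 m/s and contact force between the fingers and pot_c below 0.01 N)).
It fails at once if a cup, the mug, the dish, the vial or the brush is shifted more than 30 mm (distance of any of cup_1, cup_2, cup_3, mug, dish, vial, brush from where it was at the start of the episode above 0.03 m).
It also fails if it takes over 72 s, if anything falls off the work surface, if the arm or the gripper's body presses on something with over 40 N, if the wrist force passes 120 N, or if a joint passes its speed limit or range.

## Working session

There is one attempt and no reset: what is moved stays moved. The work goes in short steps, Python scripts to look and compute and a shell command to move; the robot and the scene stay as the last step left them, time stands still between calls to the robot, and variables do not carry over. Pictures are saved under pics/ and viewed, at most 10 in all, crops included, and the job is handed in when it is done.

```bash
ls; mkdir -p pics; python3 - <<'E'
from rig import *
import cv2,numpy as np
s=sense();print(s['time_s'],s['position'],s['tool_rot'])
for n in ("scene","side"):
    c=camera(n);cv2.imwrite(f"pics/{n}0.png",c["img"][:,:,::-1])
    np.save(f"pics/{n}0.npy",c,allow_pickle=True)
    print(n,c["vertical_fov"],c["cx"],c["cy"],c["k1"],np.round(c["world_from_camera"],3).tolist())
E
```

```text
pics
0.0 [220.19530157 637.39298954 229.94374725] [ 1.65634145e-01  9.86186574e-01 -1.11460018e-03 -3.59037459e-04]
scene 46.97589918060546 252.26850974166982 197.67328776121752 -0.0052645108155362046 [[0.783, 0.448, -0.431, 1058.373], [0.622, -0.551, 0.556, -670.124], [0.012, -0.704, -0.71, 942.519], [0.0, 0.0, 0.0, 1.0]]
side 48.99618451586408 257.99651261675507 190.44815006581737 -0.003922614688037084 [[0.851, -0.273, 0.449, -29.126], [-0.525, -0.473, 0.707, -887.141], [0.019, -0.838, -0.546, 779.257], [0.0, 0.0, 0.0, 1.0]]
```

View pics/scene0.png

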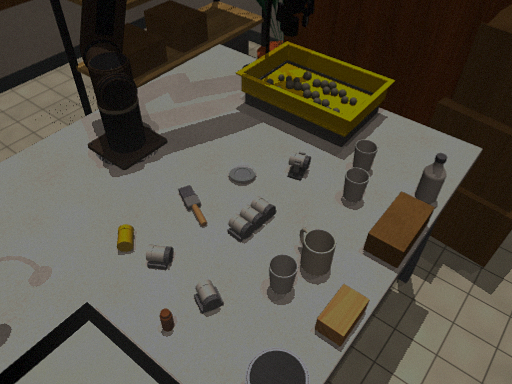

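View pics/side0.png

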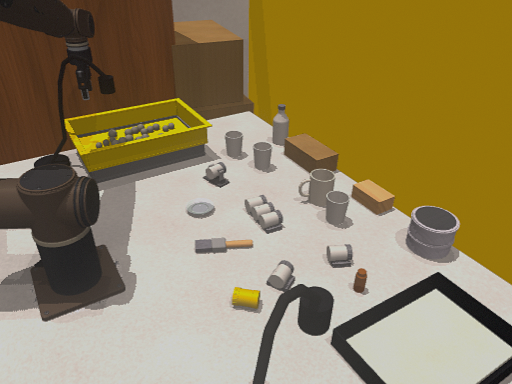

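Scene picture: rack with three pots at (252,218), clip with pot at (299,165), pots on rests at (159,256) and (208,295), and a yellow look-alike at (125,237). Side picture: rack (263,212), clip (216,174), rests (281,273) and (340,254), yellow (246,297). The two white and grey pots on grey rests are pot_a and pot_b, and the yellow one with no rest is left alone.

```bash
cat > h.py <<'E'
import numpy as np,cv2
from scipy.spatial.transform import Rotation as R
def K(c):
    f=192/np.tan(np.radians(c["vertical_fov"])/2); return np.array([[f,0,c["cx"]],[0,f,c["cy"]],[0,0,1]])
def D(c): return np.array([c["k1"],0,0,0,0.])
def T(c,s=None):
    if "world_from_camera" in c: return np.array(c["world_from_camera"])
    M=np.eye(4);M[:3,:3]=R.from_quat(s["tool_rot"]).as_matrix();M[:3,3]=s["position"];return M@np.array(c["hand_eye"])
def rays(c,px,s=None):
    p=cv2.undistortPoints(np.array(px,float).reshape(-1,1,2),K(c),D(c)).reshape(-1,2)
    M=T(c,s);d=np.c_[p,np.ones(len(p))]@M[:3,:3].T;return M[:3,3],d/np.linalg.norm(d,axis=1)[:,None]
def plane(c,px,z,s=None):
    o,d=rays(c,px,s);return o+d*((z-o[2])/d[:,2:])
def proj(c,P,s=None):
    M=np.linalg.inv(T(c,s));return cv2.projectPoints(np.array(P,float).reshape(-1,3),cv2.Rodrigues(M[:3,:3])[0],M[:3,3],K(c),D(c))[0].reshape(-1,2)
def tri(ca,a,cb,b,sa=None,sb=None):
    o1,d1=rays(ca,[a],sa);o2,d2=rays(cb,[b],sb);d1=d1[0];d2=d2[0]
    t=np.linalg.lstsq(np.c_[d1,-d2],o2-o1,rcond=None)[0];p,q=o1+t[0]*d1,o2+t[1]*d2
    return (p+q)/2,np.linalg.norm(p-q)
E
python3 - <<'E'
from h import *
a=np.load("pics/scene0.npy",allow_pickle=True).item();b=np.load("pics/side0.npy",allow_pickle=True).item()
for n,p,q,z in [("rack mid pot",(252,214),(264,211),35),("clip pot",(299,159),(216,171),45),("r1",(159,254),(281,272),30),("r2",(208,292),(340,252),30),("yellow",(125,237),(246,297),20),("vial top",(167,312),(361,271),62),("brush",(192,203),(224,244),5),("dish",(242,174),(200,209),10),("cupnear",(283,262),(337,198),85),("mug",(318,237),(322,177),95)]:
    P,g=tri(a,p,b,q);print(n,P.round(),g.round(1),plane(a,[p],z)[0].round()[:2],plane(b,[q],z)[0].round()[:2])
for n,c,bx in(("sc",a,(110,140,320,310)),("si",b,(180,150,370,300))):
    x0,y0,x1,y1=bx;i=cv2.resize(c["img"][y0:y1,x0:x1,::-1],None,fx=3.8,fy=3.5,interpolation=3);cv2.imwrite(f"pics/{n}_crop.png",i);print(i.shape)
E
```

```text
rack mid pot [546. -12.  28.] 11.0 [547. -10.] [539. -28.]
clip pot [521. 259.  39.] 9.7 [521. 259.] [514. 240.]
r1 [ 442. -264.   27.] 3.1 [ 445. -267.] [ 440. -265.]
r2 [ 621. -276.   28.] 8.8 [ 620. -272.] [ 619. -283.]
yellow [ 327. -282.   21.] 2.8 [ 325. -281.] [ 327. -283.]
vial top [ 596. -380.   54.] 3.0 [ 599. -381.] [ 589. -387.]
brush [375. -76.  15.] 7.1 [365. -65.] [380. -70.]
dish [397. 127.   0.] 4.7 [402. 122.] [391. 110.]
cupnear [ 730. -126.   80.] 11.8 [ 729. -122.] [ 723. -139.]
mug [758. -17.  90.] 15.7 [756. -11.] [749. -35.]
(595, 798, 3)
(525, 722, 3)
```

```bash
python3 -m inch '[[-0.226,-0.144,0,0,0,0,-1],[-0.226,-0.144,0,0,0,0,-1],[-0.226,-0.144,0,0,0,0,-1],[-0.226,-0.144,0,0,0,0,-1],[-0.226,-0.144,0,0,0,0,-1],[-0.226,-0.144,0,0,0,0,-1],[-0.226,-0.144,0,0,0,0,-1],[-0.226,-0.144,0,0,0,0,-1],[-0.226,-0.144,0,0,0,0,-1],[-0.226,-0.144,0,0,0,0,-1],[-0.226,-0.144,0,0,0,0,-1],[-0.226,-0.144,0,0,0,0,-1]]' 
cat >look.py <<'E'
import sys
from rig import *
from h import *
n=sys.argv[1];s=sense();c=camera("wrist");c["s"]=s
np.save(f"pics/{n}.npy",c,allow_pickle=True);cv2.imwrite(f"pics/{n}.png",c["img"][:,:,::-1])
print(s["time_s"],s["position"],R.from_quat(s["tool_rot"]).as_matrix().round(3).tolist(),c["vertical_fov"],np.round(c["hand_eye"],3).tolist())
pts=dict(rack=(546,-12,28),clip=(521,259,40),r1=(442,-264,27),r2=(621,-276,27))
for k,p in pts.items(): print(k,proj(c,[p],s)[0].round())
E
python3 look.py w1
```

```text
time_s: 1.1
position: [520.8, 258.2, 230.9]
tool_rot: [0.166, 0.986, -0.0, -0.0]
wrist_force: [0.2, 0.1, -0.4]
finger_gap: 85.2
grip_force: 0.0
1.1 [520.84924217 258.24806785 230.88180202] [[-0.945, 0.327, -0.001], [0.327, 0.945, -0.0], [0.001, -0.0, -1.0]] 66.51427858763763 [[-0.002, -0.947, -0.322, 82.722], [1.0, -0.002, -0.001, -0.416], [0.001, -0.322, 0.947, -142.686], [0.0, 0.0, 0.0, 1.0]]
rack [ 80. 249.]
clip [260. 170.]
r1 [-79. 234.]
r2 [-20. 327.]
```

```bash
python3 -m inch '[[-0.107,-0.235,0,0,0,0,-1],[-0.107,-0.235,0,0,0,0,-1],[-0.107,-0.235,0,0,0,0,-1],[-0.107,-0.235,0,0,0,0,-1],[-0.107,-0.235,0,0,0,0,-1],[-0.107,-0.235,0,0,0,0,-1],[-0.107,-0.235,0,0,0,0,-1],[0,0,0,0,0,0,-1]]'; python3 look.py w2
python3 -m inch '[[-0.066,-0.237,0,0,0,0,-1],[-0.066,-0.237,0,0,0,0,-1],[-0.066,-0.237,0,0,0,0,-1],[-0.066,-0.237,0,0,0,0,-1],[-0.066,-0.237,0,0,0,0,-1],[-0.066,-0.237,0,0,0,0,-1],[-0.066,-0.237,0,0,0,0,-1],[0,0,0,0,0,0,-1]]'; python3 look.py w3
python3 - <<'E'
import cv2,numpy as np
I=[cv2.imread(f"pics/w{i}.png") for i in (1,2,3)]
cv2.imwrite("pics/m.png",np.vstack([np.hstack([cv2.resize(i,(400,300),interpolation=3) for i in I[:2]]),np.hstack([cv2.resize(I[2],(400,300),interpolation=3),np.zeros((300,400,3),np.uint8)])]))
E
```

```text
time_s: 1.82
position: [546.1, -15.4, 231.0]
tool_rot: [0.169, 0.986, -0.001, 0.0]
wrist_force: [0.1, 1.1, 0.2]
finger_gap: 85.4
grip_force: 0.0
1.8167 [546.07484671 -15.41855112 231.01356728] [[-0.943, 0.333, -0.0], [0.333, 0.943, -0.003], [-0.001, -0.003, -1.0]] 66.51427858763763 [[-0.002, -0.947, -0.322, 82.719], [1.0, -0.002, -0.001, -0.416], [0.001, -0.322, 0.947, -142.685], [0.0, 0.0, 0.0, 1.0]]
rack [263. 167.]
clip [484.  71.]
r1 [ 46. 157.]
r2 [105. 276.]
time_s: 2.53
position: [529.7, -272.0, 231.0]
tool_rot: [0.168, 0.986, -0.001, 0.0]
wrist_force: [-0.3, -0.1, 0.3]
finger_gap: 85.1
grip_force: 0.0
2.5333 [ 529.66286311 -271.95216078  230.95591701] [[-0.944, 0.331, -0.0], [0.331, 0.944, -0.002], [-0.0, -0.002, -1.0]] 66.51427858763763 [[-0.002, -0.947, -0.322, 82.72], [1.0, -0.002, -0.001, -0.416], [0.001, -0.322, 0.947, -142.685], [0.0, 0.0, 0.0, 1.0]]
rack [470. 111.]
clip [631.  43.]
r1 [241.  94.]
r2 [280. 233.]
```

View pics/m.png

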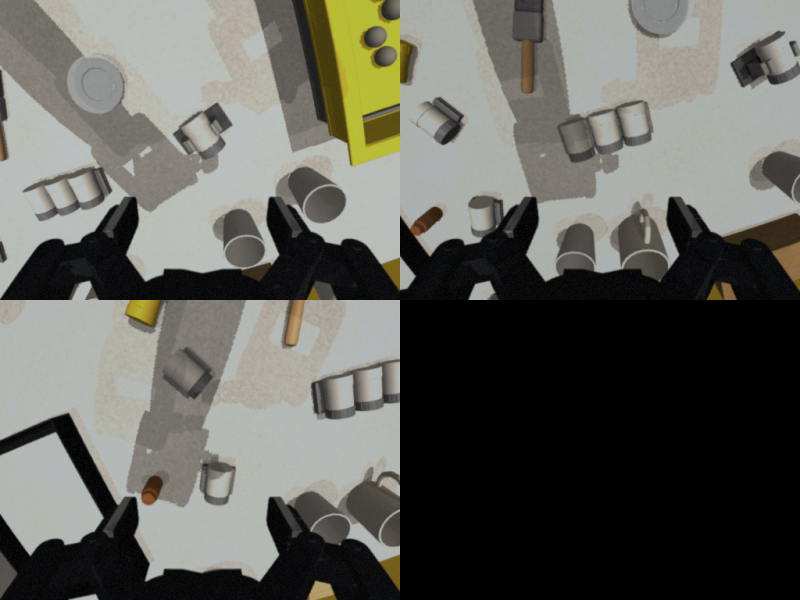

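Top-left panel: clip with its pot and three base pots. Top-right: rack pots, brush and dish. Bottom: pots on rests at about (187,372) and (218,482) of the montage, amber vial at (151,490), and the yellow one at the top edge. I'll enlarge the four work items.

```bash
python3 - <<'E'
import cv2,numpy as np
o=[]
for n,(x,y) in (("w1",(260,170)),("w2",(263,167)),("w3",(241,94)),("w3",(280,233))):
    i=cv2.imread(f"pics/{n}.png");x0,y0=x-66,y-50;print(n,x0,y0);o.append(cv2.resize(i[y0:y0+100,x0:x0+133],(399,300),interpolation=2))
cv2.imwrite("pics/m2.png",np.vstack([np.hstack(o[:2]),np.hstack(o[2:])]))
E
```

```text
w1 194 120
w2 197 117
w3 175 44
w3 214 183
```

View pics/m2.png

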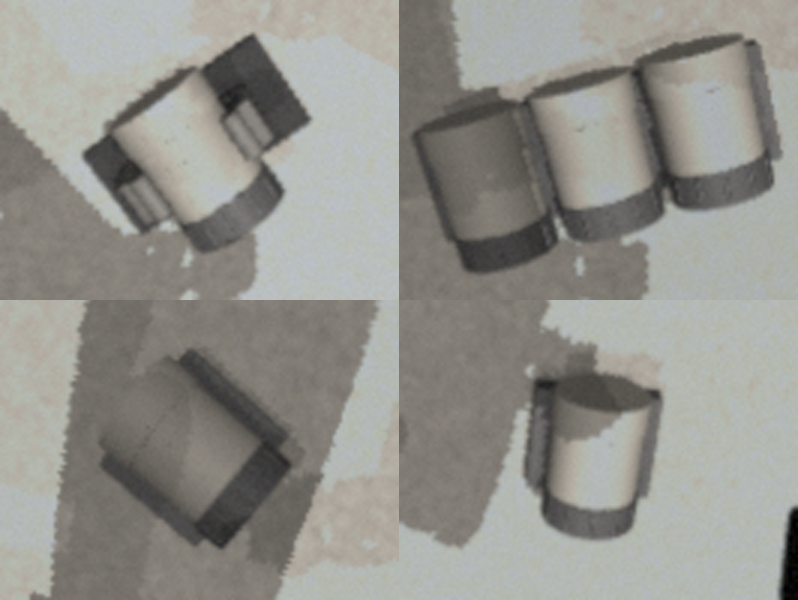

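Four panels, clockwise from the top left: pot_c in the clip, the three rack pots, and the two white pots with grey caps on one-groove rests. These two match pot_a and pot_b, and neither is yellow. I'll take axis-end pixels from the rim corners.

```bash
python3 - <<'E'
from h import *
def L(n): c=np.load(f"pics/{n}.npy",allow_pickle=True).item();return c,c["s"]
sc=np.load("pics/scene0.npy",allow_pickle=True).item();si=np.load("pics/side0.npy",allow_pickle=True).item()
for k,n,a,b,off,z in [("clip","w1",(154,97),(237,216),(194,120),40),("base_l","w2",(71,116),(111,254),(197,117),26),("base_m","w2",(182,81),(217,222),(197,117),26),("base_r","w2",(293,51),(325,193),(197,117),26),("r1","w3",(140,100),(248,201),(175,44),26),("r2","w3",(204,92),(191,221),(214,183),26)]:
    c,s=L(n);px=np.array([a,b])/3+off
    P=plane(c,px,z,s);m=P.mean(0);v=P[1]-P[0]
    print(k,m.round(1),"len",np.linalg.norm(v).round(1),"yaw",np.degrees(np.arctan2(v[1],v[0])).round(1),"scene",proj(sc,[m])[0].round(1),"side",proj(si,[m])[0].round(1))
E
```

```text
clip [523.2 257.3  40. ] len 57.9 yaw 14.9 scene [299.1 160.7] side [216.1 169.5]
base_l [546.7 -58.1  26. ] len 60.6 yaw -5.7 scene [241.1 226.2] side [271.4 217.8]
base_m [548.3 -11.4  26. ] len 60.4 yaw -5.7 scene [252.1 216.7] side [263.5 209.8]
base_r [551.4  34.1  26. ] len 59.9 yaw -4.7 scene [262.9 208. ] side [256.6 202.1]
r1 [ 441.8 -265.    26. ] len 54.5 yaw 28.0 scene [158.9 253.8] side [281.6 273. ]
r2 [ 625.2 -277.7   26. ] len 63.2 yaw -23.2 scene [208.  295.7] side [340.4 251.3]
```

```bash
python3 -m inch '[[-0.204,0.058,0,0,0,0,-1],[-0.204,0.058,0,0,0,0,-1],[-0.204,0.058,0,0,0,0,-1],[0,0,0,0,0,0.0187,-1],[0,0,0,0,0,0.0187,-1],[0,0,0,0,0,0.0187,-1],[0,0,0,0,0,0.0187,-1],[0,0,0,0,0,0.0187,-1],[0,0,0,0,0,0.0187,-1],[0,0,0,0,0,0.0187,-1],[0,0,0,0,0,0.0187,-1],[0,0,0,0,0,0.0187,-1]]'; python3 -m inch '[[0,0,0.2,0,0,0.0187,-1],[0,0,0.2,0,0,0.0187,-1],[0,0,0.1,0,0,0.0187,-1],[0,0,0,0,0,0.0187,-1],[0,0,0,0,0,0.0187,-1],[0,0,0,0,0,0,-1]]'
cat >goto.py <<'E'
# usage: goto.py x y z yang_deg : remaining shift (full-scale units, tool axes now) and turn
import sys
from rig import *
from h import *
x,y,z,g=map(float,sys.argv[1:5]);s=sense();M=R.from_quat(s["tool_rot"]).as_matrix()
d=M.T@(np.array([x,y,z])-s["position"]);ya=np.degrees(np.arctan2(M[1,1],M[0,1]))
print("t",round(s["time_s"],2),"pos",np.round(s["position"],1),"yang",ya.round(1),"tilt",np.degrees(np.arccos(-M[2,2])).round(2),"zx,zy",M[:2,2].round(4))
print("shift mm",d.round(1),"units",(d/150).round(4),"turn units",round((ya-g)/360,4),"rows>=",int(max(np.linalg.norm(d)/41,abs(ya-g)/7))+1,"gap",s["finger_gap"],"grip",s["grip_force"])
E
python3 goto.py 625.2 -277.7 10 -23.2; python3 look.py w4
python3 - <<'E'
import cv2
i=cv2.imread("pics/w4.png");cv2.imwrite("pics/w4b.png",cv2.resize(i,(800,600),interpolation=2))
E
```

```text
time_s: 3.58
position: [625.8, -270.0, 230.8]
tool_rot: [0.642, 0.767, 0.0, -0.001]
wrist_force: [-0.5, 0.6, 0.1]
finger_gap: 85.4
grip_force: 0.0
time_s: 4.08
position: [625.5, -270.1, 155.2]
tool_rot: [0.835, 0.55, -0.0, -0.001]
wrist_force: [0.2, 1.0, 0.7]
finger_gap: 85.3
grip_force: 0.0
t 4.08 pos [ 625.5 -270.1  155.2] yang -23.3 tilt 0.14 zx,zy [-0.0017  0.0018]
shift mm [ -7.2   3.1 145.2] units [-0.0483  0.0204  0.9678] turn units -0.0003 rows>= 4 gap 85.32682749220429 grip 0.0
4.0833 [ 625.50259245 -270.0936691   155.18679571] [[0.396, 0.918, -0.002], [0.918, -0.396, 0.002], [0.001, -0.002, -1.0]] 66.51427858763763 [[-0.002, -0.947, -0.322, 82.5], [1.0, -0.002, -0.001, 0.211], [0.0, -0.322, 0.947, -142.687], [0.0, 0.0, 0.0, 1.0]]
rack [ 50. -47.]
clip [454. 467.]
r1 [100. 246.]
r2 [257. 193.]
```

View pics/w4b.png

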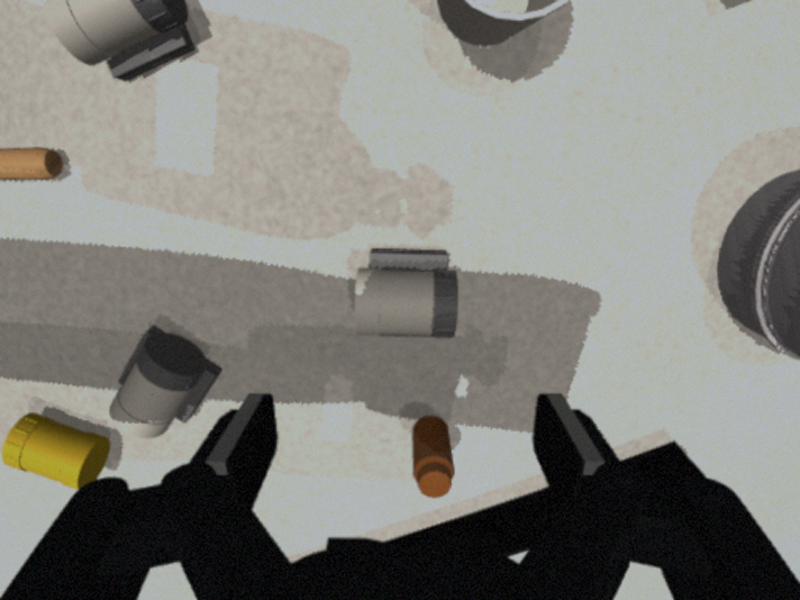

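The pot is level in the image with corners (358,270), (457,272), (357,335), (456,336), so the yaw is right. The vial at (433,455) stays clear.

```bash
python3 - <<'E'
from h import *
c=np.load("pics/w4.npy",allow_pickle=True).item()
P=plane(c,np.array([(357.5,302.5),(456.5,304)])/1.5625,26,c["s"]);v=P[1]-P[0];print(P.mean(0),np.linalg.norm(v),np.degrees(np.arctan2(v[1],v[0])))
E
python3 goto.py 626 -278 60 -23.2
```

```text
[ 623.22632554 -278.7094004    26.        ] 62.13863770042326 -24.29502890313825
t 4.13 pos [ 625.7 -270.6  155.9] yang -23.1 tilt 0.07 zx,zy [-0.0008  0.001 ]
shift mm [-6.8  3.3 95.9] units [-0.045   0.0217  0.6392] turn units 0.0004 rows>= 3 gap 85.2710147381413 grip 0.0
```

```bash
python3 -m inch '[[-0.05,0.01,0.2,0,0,0,-1],[0,0,0.2,0,0,0,-1],[0,0,0.2,0,0,0,-1],[0,0,0.15,0,0,0,-1],[0,0,0.13,0,0,0,-1],[0,0,0.1,0,0,0,-1],[0,0,0,0,0,0,-1],[0,0,0,0,0,0,-1]]' 40; python3 goto.py 624 -278 8 -23.2;python3 -m inch '[[0,0,0,0,0,0,1],[0,0,0,0,0,0,1],[0,0,0,0,0,0,1],[0,0,0,0,0,0,1],[0,0,0,0,0,0,1],[0,0,0,0,0,0,1],[0,0,0,0,0,0,1],[0,0,0,0,0,0,1]]' 40
```

```text
time_s: 4.8
position: [623.7, -279.6, 8.9]
tool_rot: [0.835, 0.55, -0.0, -0.001]
wrist_force: [-0.7, 0.0, 0.3]
finger_gap: 84.9
grip_force: 0.0
t 4.8 pos [ 623.7 -279.6    8.9] yang -23.2 tilt 0.07 zx,zy [-0.001   0.0008]
shift mm [ 1.6 -0.4  0.9] units [ 0.0107 -0.0025  0.0061] turn units -0.0 rows>= 1 gap 84.86279724322146 grip 0.0
time_s: 5.47
position: [625.3, -281.3, 11.9]
tool_rot: [0.835, 0.55, 0.001, 0.002]
wrist_force: [-0.2, -0.6, 6.3]
finger_gap: 59.2
grip_force: 44.2
```

```bash
python3 -m inch '[[0,0,-0.05,0,0,0,1],[0,0,-0.1,0,0,0,1],[0,0,-0.2,0,0,0,1],[0,0,-0.25,0,0,0,1],[0,0,-0.25,0,0,0,1],[0,0,-0.15,0,0,0,1],[0,0,0,0,0,0,1],[0,0,0,0,0,0,1]]'; python3 look.py w5 >/dev/null; python3 goto.py 547.5 -35 150 -4.5
```

```text
time_s: 6.13
position: [624.6, -281.1, 162.5]
tool_rot: [0.835, 0.55, 0.001, 0.002]
wrist_force: [-0.0, -0.4, -0.7]
finger_gap: 59.6
grip_force: 43.6
t 6.18 pos [ 623.4 -280.3  159.5] yang -23.3 tilt 0.0 zx,zy [-0. -0.]
shift mm [ 195.2 -166.8    9.5] units [ 1.3013 -1.1119  0.0636] turn units -0.0523 rows>= 7 gap 59.28333439459531 grip 43.5876989364624
```

View pics/w5.png

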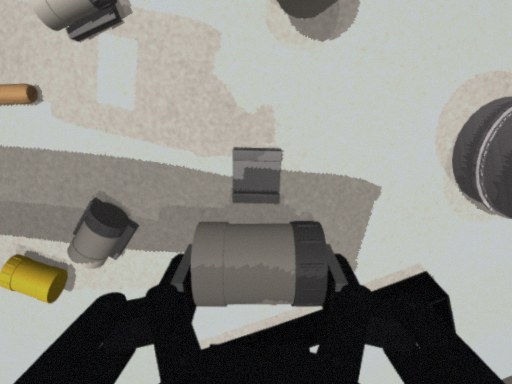

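The pot is held cleanly, level in the image at (260,264), with the emptied rest at (257,175). I'll work out its place in the tool frame.

```bash
python3 - <<'E'
from h import *
c=np.load("pics/w5.npy",allow_pickle=True).item()
H=np.array(c["hand_eye"]);k=K(c)
u=cv2.undistortPoints(np.array([[[260,222.]],[[260,306.]],[[193,264.]],[[327,264.]]]),k,D(c)).reshape(-1,2)
a1,a2=np.arctan(u[0,1]),np.arctan(u[1,1]);am=(a1+a2)/2;rho=21/np.sin((a2-a1)/2)
xm=u[2:,0].mean();p=np.array([xm*rho*np.cos(am),rho*np.sin(am),rho*np.cos(am)])
print(H[:3,:3]@p+H[:3,3],rho,(u[3,0]-u[2,0])*rho*np.cos(am))
print("rest",plane(c,[(257,175)],9,c["s"]))
E
```

```text
[  1.31291657   0.62999046 -12.25290084] 153.63509013008616 69.075107847131
rest [[ 625.06112685 -277.11769825    9.        ]]
```

```bash
python3 -m inch '[[0.1,-0.086,0,0,0,0,1],[0.18,-0.154,0,0,0,0,1],[0.18,-0.154,0,0,0,0,1],[0.18,-0.154,0,0,0,0,1],[0.18,-0.154,0,0,0,0,1],[0.18,-0.154,0,0,0,0,1],[0.18,-0.154,0,0,0,0,1],[0.113,-0.098,0,0,0,-0.013,1],[0,0,0,0,0,-0.013,1],[0,0,0,0,0,-0.013,1],[0,0,0,0,0,-0.0133,1],[0,0,0,0,0,0,1]]'; python3 goto.py 547.5 -36.3 85 -4.5; python3 look.py w6|head -1; python3 goto.py 547.5 -36.3 85 -4.5
```

```text
time_s: 7.18
position: [546.0, -35.8, 156.6]
tool_rot: [0.734, 0.68, -0.001, -0.002]
wrist_force: [-0.2, 0.9, -0.8]
finger_gap: 59.5
grip_force: 43.5
t 7.18 pos [546.  -35.8 156.6] yang -4.4 tilt 0.31 zx,zy [-0.0052  0.0013]
shift mm [-0.4  1.9 71.5] units [-0.0029  0.0126  0.477 ] turn units 0.0004 rows>= 2 gap 59.54075268413215 grip 43.5397607088089
7.1833 [546.02292858 -35.81496658 156.55473751] [[0.076, 0.997, -0.005], [0.997, -0.076, 0.001], [0.001, -0.005, -1.0]] 66.51427858763763 [[-0.002, -0.947, -0.322, 82.454], [1.0, -0.002, -0.001, 0.068], [0.0, -0.322, 0.947, -142.687], [0.0, 0.0, 0.0, 1.0]]
t 7.23 pos [546.3 -36.1 156.9] yang -4.6 tilt 0.27 zx,zy [-0.0046  0.0012]
shift mm [-0.2  1.6 71.9] units [-0.0013  0.0104  0.4792] turn units -0.0002 rows>= 2 gap 59.764632113404694 grip 43.539682030677795
```

View pics/w6.png

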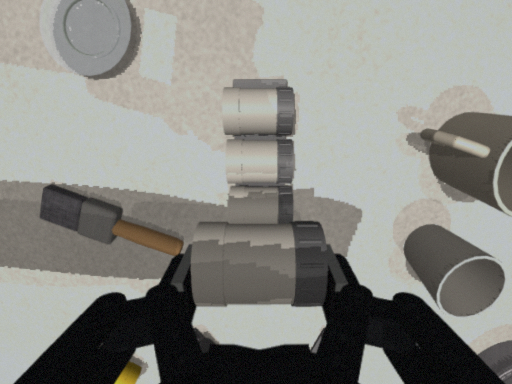

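Held pot lined up with the rack pots at image (259,111) and (260,162). The brush handle ends at (182,247). Refining the gap from these.

```bash
python3 - <<'E'
from h import *
c=np.load("pics/w6.npy",allow_pickle=True).item();s=c["s"]
for n,a,b in(("base2",(224,113),(295,110)),("base1",(226.5,163),(294,160.5))):
    P=plane(c,[a,b],26,s);v=P[1]-P[0];print(n,P.mean(0).round(1),np.linalg.norm(v),np.degrees(np.arctan2(v[1],v[0])))
print("brush end",plane(c,[(182,247)],8,s))
E
```

```text
base2 [551.1  33.5  26. ] 64.30233161293748 -2.118841288551767
base1 [548.2 -12.8  26. ] 64.23326494302763 -2.2629824554310107
brush end [[ 452.38627012 -107.22519072    8.        ]]
```

```bash
python3 -m inch '[[0,0.007,0.1,0,0,0,1],[0,0,0.2,0,0,0,1],[0,0,0.2,0,0,0,1],[0,0,0.1,0,0,0,1],[0,0,0.06,0,0,0,1],[0,0,0,0,0,0,1],[0,0,0,0,0,0,1]]'; python3 goto.py 547.5 -36.3 48 -4;
```

```text
time_s: 7.82
position: [548.7, -36.7, 59.9]
tool_rot: [0.735, 0.678, -0.0, -0.0]
wrist_force: [-0.1, 0.9, -1.3]
finger_gap: 59.2
grip_force: 43.6
t 7.82 pos [548.7 -36.7  59.9] yang -4.6 tilt 0.07 zx,zy [-0.0011  0.0003]
shift mm [ 0.3 -1.3 11.9] units [ 0.0021 -0.0084  0.0796] turn units -0.0015 rows>= 1 gap 59.175498550464496 grip 43.56255769729614
```

```bash
python3 -m inch '[[0,-0.006,0.027,0,0,0,1],[0,0,0.02,0,0,0,1],[0,0,0.013,0,0,0,1],[0,0,0,0,0,0,1],[0,0,0,0,0,0,1]]';  python3 -m inch '[[0,0,0.007,0,0,0,1],[0,0,0.007,0,0,0,1],[0,0,0,0,0,0,1],[0,0,0,0,0,0,1]]'
```

```text
time_s: 8.23
position: [548.2, -36.6, 51.7]
tool_rot: [0.734, 0.679, 0.0, 0.0]
wrist_force: [0.5, -0.1, -1.0]
finger_gap: 59.5
grip_force: 43.6
time_s: 8.57
position: [548.0, -36.6, 49.2]
tool_rot: [0.734, 0.679, -0.0, -0.0]
wrist_force: [-0.1, 0.3, -0.4]
finger_gap: 59.6
grip_force: 43.6
```

```bash
for i in 1; do python3 -m inch '[[0,0,0.007,0,0,0,1],[0,0,0,0,0,0,1],[0,0,0,0,0,0,1]]';  python3 -m inch '[[0,0,0.007,0,0,0,1],[0,0,0,0,0,0,1],[0,0,0,0,0,0,1]]'; done
```

```text
time_s: 8.82
position: [548.0, -36.6, 48.1]
tool_rot: [0.734, 0.679, -0.0, -0.0]
wrist_force: [-0.5, 0.1, -0.8]
finger_gap: 59.6
grip_force: 43.6
time_s: 9.07
position: [548.3, -36.8, 47.6]
tool_rot: [0.734, 0.679, -0.0, 0.0]
wrist_force: [-1.4, -0.8, 1.8]
finger_gap: 59.6
grip_force: 44.0
```

```bash
python3 -m inch '[[0,0,0.007,0,0,0,1],[0,0,0,0,0,0,1],[0,0,0,0,0,0,-0.45],[0,0,0,0,0,0,-0.5],[0,0,0,0,0,0,-0.6],[0,0,0,0,0,0,-0.8],[0,0,0,0,0,0,-0.8],[0,0,0,0,0,0,-0.8]]' 20; python3 look.py w7 |head -1; python3 -m inch '[[0,0,-0.04,0,0,0,-0.8],[0,0,-0.1,0,0,0,-0.8],[0,0,-0.2,0,0,0,-1],[0,0,-0.2,0,0,0,-1],[0,0,-0.2,0,0,0,-1],[0,0,0,0,0,0,-1],[0,0,0,0,0,0,-1]]'; python3 look.py w8|head -1;python3 goto.py 441.8 -265 155 28
```

```text
time_s: 9.73
position: [547.9, -36.5, 45.9]
tool_rot: [0.734, 0.679, -0.0, -0.0]
wrist_force: [-0.2, -0.5, -0.6]
finger_gap: 76.9
grip_force: 0.0
9.7333 [547.94945343 -36.48206162  45.86152798] [[0.078, 0.997, -0.0], [0.997, -0.078, 0.0], [0.0, -0.0, -1.0]] 66.51427858763763 [[-0.002, -0.947, -0.322, 82.454], [1.0, -0.002, -0.001, 0.07], [0.0, -0.322, 0.947, -142.686], [0.0, 0.0, 0.0, 1.0]]
time_s: 10.37
position: [549.8, -37.0, 160.3]
tool_rot: [0.734, 0.679, 0.002, 0.003]
wrist_force: [-0.5, -0.2, -1.7]
finger_gap: 85.5
grip_force: 0.0
10.3667 [549.75083746 -36.98269659 160.26530452] [[0.078, 0.997, 0.006], [0.997, -0.078, -0.002], [-0.001, 0.006, -1.0]] 66.51427858763763 [[-0.002, -0.947, -0.322, 82.454], [1.0, -0.002, -0.001, 0.07], [0.0, -0.322, 0.947, -142.685], [0.0, 0.0, 0.0, 1.0]]
t 10.42 pos [548.3 -36.6 158. ] yang -4.5 tilt 0.1 zx,zy [ 0.0017 -0.0004]
shift mm [-236.   -88.4    2.9] units [-1.5734 -0.589   0.0194] turn units -0.0902 rows>= 7 gap 85.32016106767847 grip 0.0
```

View pics/w8.png

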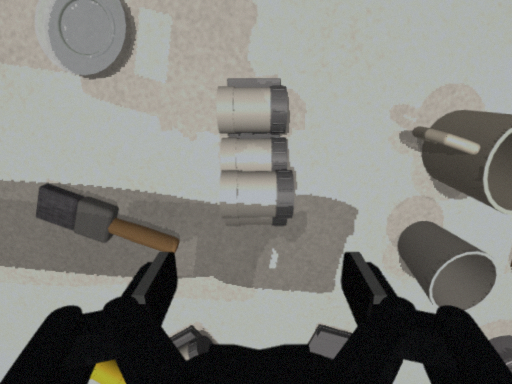

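The placed pot sits at image (258,194) between base_0 and base_1, aligned. On to the other rest.

```bash
python3 -m inch '[[-0.15,-0.056,0,0,0,0,-1],[-0.23,-0.086,0,0,0,0,-1],[-0.23,-0.086,0,0,0,0,-1],[-0.23,-0.086,0,0,0,0,-1],[-0.23,-0.086,0,0,0,0,-1],[-0.23,-0.086,0,0,0,0,-1],[-0.23,-0.086,0,0,0,0,-1],[-0.043,-0.017,0,0,0,-0.015,-1],[0,0,0,0,0,-0.018,-1],[0,0,0,0,0,-0.018,-1],[0,0,0,0,0,-0.018,-1],[0,0,0,0,0,-0.018,-1]]';python3 -m inch '[[0,0,0,0,0,-0.003,-1],[0,0,0,0,0,0,-1]]'; python3 look.py w9|head -1;python3 goto.py 441.8 -265 8 28
```

```text
time_s: 11.42
position: [440.3, -264.2, 154.8]
tool_rot: [0.522, 0.853, 0.0, -0.002]
wrist_force: [-0.3, -1.1, -0.3]
finger_gap: 85.5
grip_force: 0.0
time_s: 11.58
position: [440.7, -264.2, 155.5]
tool_rot: [0.516, 0.856, 0.0, -0.002]
wrist_force: [-1.0, 0.2, 0.4]
finger_gap: 84.9
grip_force: 0.0
11.5833 [ 440.70482033 -264.22150065  155.45525594] [[-0.466, 0.885, -0.002], [0.885, 0.466, 0.002], [0.003, -0.001, -1.0]] 66.51427858763763 [[-0.002, -0.947, -0.322, 82.486], [1.0, -0.002, -0.001, -0.181], [0.001, -0.322, 0.947, -142.687], [0.0, 0.0, 0.0, 1.0]]
t 11.63 pos [ 440.9 -264.3  155.8] yang 27.8 tilt 0.14 zx,zy [-0.0019  0.0017]
shift mm [ -1.4   0.6 147.8] units [-0.0091  0.0042  0.9852] turn units -0.0006 rows>= 4 gap 85.60155784391051 grip 0.0
```

View pics/w9.png

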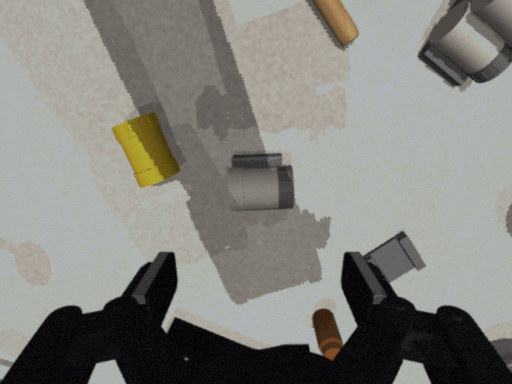

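White pot with its cap at (228–293,188) on its rest, nearly level in the image. The yellow decoy is apart at (146,150).

```bash
python3 - <<'E'
from h import *
c=np.load("pics/w9.npy",allow_pickle=True).item()
P=plane(c,[(228,189),(293,187.3)],26,c["s"]);v=P[1]-P[0];m=P.mean(0);print(m,np.linalg.norm(v),np.degrees(np.arctan2(v[1],v[0])))
import subprocess;print(subprocess.run(["python3","goto.py",str(m[0]),str(m[1]),"9","29"],capture_output=True,text=True).stdout)
E
```

```text
[ 442.69269415 -265.97516175   26.        ] 63.38640790027031 29.279151530310852
t 11.63 pos [ 440.9 -264.3  155.8] yang 27.8 tilt 0.14 zx,zy [-0.0019  0.0017]
shift mm [ -2.6   1.  146.8] units [-0.0176  0.0064  0.9785] turn units -0.0034 rows>= 4 gap 85.60155784391051 grip 0.0
```

```bash
python3 -m inch '[[-0.015,0.006,0.1,0,0,-0.0034,-1],[0,0,0.2,0,0,0,-1],[0,0,0.2,0,0,0,-1],[0,0,0.2,0,0,0,-1],[0,0,0.15,0,0,0,-1],[0,0,0.107,0,0,0,-1],[0,0,0,0,0,0,-1],[0,0,0,0,0,0,-1]]' 40; python3 -m inch '[[0,0,0,0,0,0,1],[0,0,0,0,0,0,1],[0,0,0,0,0,0,1],[0,0,0,0,0,0,1],[0,0,0,0,0,0,1],[0,0,0,0,0,0,1],[0,0,0,0,0,0,1],[0,0,0,0,0,0,1]]' 40;  python3 -m inch '[[0,0,-0.05,0,0,0,1],[0,0,-0.1,0,0,0,1],[0,0,-0.2,0,0,0,1],[0,0,-0.25,0,0,0,1],[0,0,-0.25,0,0,0,1],[0,0,-0.15,0,0,0,1],[0,0,0,0,0,0,1],[0,0,0,0,0,0,1]]'; python3 look.py w10 >/dev/null; python3 goto.py 550 10 160 -4
```

```text
time_s: 12.3
position: [442.6, -265.7, 12.5]
tool_rot: [0.507, 0.862, 0.0, -0.002]
wrist_force: [-0.2, 0.0, 0.8]
finger_gap: 85.1
grip_force: 0.0
time_s: 12.97
position: [444.7, -267.6, 15.4]
tool_rot: [0.507, 0.862, -0.0, 0.002]
wrist_force: [1.1, 0.0, 6.0]
finger_gap: 59.5
grip_force: 43.6
time_s: 13.63
position: [443.7, -266.8, 165.1]
tool_rot: [0.507, 0.862, -0.0, 0.001]
wrist_force: [-0.5, -0.2, -1.4]
finger_gap: 59.2
grip_force: 43.5
t 13.68 pos [ 442.7 -265.9  162.9] yang 29.1 tilt 0.07 zx,zy [-0.0009  0.0007]
shift mm [188.7 228.    3.1] units [1.2582 1.5202 0.0204] turn units 0.092 rows>= 8 gap 59.247471162076664 grip 43.460655212402344
```

```bash
python3 - <<'E'
import cv2,numpy as np
for n in("w5","w10"):
    g=cv2.cvtColor(cv2.imread(f"pics/{n}.png"),6).astype(float)
    for x in(205,255,312):
        p=cv2.GaussianBlur(g,(5,5),1)[:,x-4:x+5].mean(1);d=np.diff(p);k=[i for i in range(195,335) if abs(d[i])>5 and abs(d[i])>=abs(d[i-2:i+3]).max()]
        print(n,x,[(i,round(d[i])) for i in k])
    p=cv2.GaussianBlur(g,(5,5),1)[255:270].mean(0);d=np.diff(p);print([(i,round(d[i])) for i in range(150,370) if abs(d[i])>6 and abs(d[i])>=abs(d[i-2:i+3]).max()])
E
python3 -m inch '[[0.1,0.121,0,0,0,0,1],[0.165,0.199,0,0,0,0,1],[0.165,0.199,0,0,0,0,1],[0.165,0.199,0,0,0,0,1],[0.165,0.199,0,0,0,0,1],[0.165,0.199,0,0,0,0,1],[0.165,0.199,0,0,0,0,1],[0.165,0.199,0,0,0,0,1],[0,0,0,0,0,0.018,1],[0,0,0,0,0,0.018,1],[0,0,0,0,0,0.018,1],[0,0,0,0,0,0.018,1]]'; python3 -m inch '[[0,0,0,0,0,0.0185,1],[0,0,0,0,0,0,1]]'; python3 goto.py 549.7 10 60 -4
```

```text
w5 205 [(221, -15), (306, 34)]
w5 255 [(202, 15), (223, -16), (303, 33), (331, -42)]
w5 312 [(220, -26), (305, 40), (312, -43)]
[(169, -25), (180, 7), (190, 21), (294, -16), (337, -6), (348, 15), (356, 16)]
w10 205 [(219, -16), (296, 5), (301, 26), (321, -38)]
w10 255 [(202, 16), (220, -21), (294, 6), (299, 26)]
w10 312 [(212, -15), (217, -29), (300, 12), (303, -13), (322, 5), (333, 6)]
[(169, -22), (191, 18), (293, -16), (325, -10), (328, 6), (337, -7), (347, 21), (356, -11), (362, -7)]
time_s: 14.68
position: [548.0, 9.4, 160.0]
tool_rot: [0.689, 0.725, -0.002, -0.003]
wrist_force: [0.1, -0.5, -1.2]
finger_gap: 59.5
grip_force: 43.7
time_s: 14.85
position: [548.1, 8.9, 160.3]
tool_rot: [0.729, 0.685, -0.002, -0.002]
wrist_force: [-0.5, 0.1, -1.4]
finger_gap: 59.4
grip_force: 43.7
t 14.85 pos [548.1   8.9 160.3] yang -3.5 tilt 0.35 zx,zy [-0.0061  0.001 ]
shift mm [  1.1   2.2 100.3] units [0.0073 0.0143 0.6684] turn units 0.0013 rows>= 3 gap 59.354143780075105 grip 43.66299390792847
```

```bash
python3 -m inch '[[0.007,0.008,0.1,0,0,0,1],[0,0,0.2,0,0,0,1],[0,0,0.2,0,0,0,1],[0,0,0.1,0,0,0,1],[0,0,0.06,0,0,0,1],[0,0,0,0,0,0,1],[0,0,0,0,0,0,1]]'; python3 goto.py 549.7 10 50 -4;python3 -m inch '[[0,0,0.013,0,0,0,1],[0,0,0.013,0,0,0,1],[0,0,0,0,0,0,1],[0,0,0,0,0,0,1]]';
```

```text
time_s: 15.43
position: [550.8, 9.5, 63.8]
tool_rot: [0.728, 0.686, -0.001, -0.001]
wrist_force: [-0.2, -0.7, -1.8]
finger_gap: 59.6
grip_force: 43.7
t 15.43 pos [550.8   9.5  63.8] yang -3.4 tilt 0.1 zx,zy [-0.0018  0.0003]
shift mm [ 0.4 -1.1 13.8] units [ 0.0026 -0.0077  0.0921] turn units 0.0017 rows>= 1 gap 59.55575875217949 grip 43.68391156196594
time_s: 15.77
position: [551.8, 9.4, 61.4]
tool_rot: [0.728, 0.686, 0.0, 0.001]
wrist_force: [-0.3, -0.2, -1.0]
finger_gap: 59.4
grip_force: 43.7
```

```bash
python3 -m inch '[[0,-0.01,0.02,0,0,0,1],[0,0,0.02,0,0,0,1],[0,0,0,0,0,0,1],[0,0,0,0,0,0,1]]';python3 -m inch '[[0,0,0.01,0,0,0,1],[0,0,0,0,0,0,1],[0,0,0,0,0,0,1]]';python3 -m inch '[[0,0,0.01,0,0,0,1],[0,0,0,0,0,0,1],[0,0,0,0,0,0,1]]'
```

```text
time_s: 16.1
position: [549.5, 9.7, 54.3]
tool_rot: [0.728, 0.686, -0.0, -0.0]
wrist_force: [0.4, 0.6, -1.1]
finger_gap: 59.0
grip_force: 43.7
time_s: 16.35
position: [549.8, 9.6, 53.0]
tool_rot: [0.728, 0.686, -0.0, -0.0]
wrist_force: [-0.3, -0.1, -1.2]
finger_gap: 58.9
grip_force: 43.7
time_s: 16.6
position: [550.2, 9.5, 51.9]
tool_rot: [0.728, 0.686, 0.0, 0.0]
wrist_force: [-0.6, -0.1, 0.3]
finger_gap: 59.1
grip_force: 43.7
```

```bash
python3 -m inch '[[0,0,0.008,0,0,0,1],[0,0,0,0,0,0,1],[0,0,0,0,0,0,1]]'; python3 -m inch '[[0,0,0.005,0,0,0,1],[0,0,0,0,0,0,1],[0,0,0,0,0,0,1]]'
```

```text
time_s: 16.85
position: [550.7, 9.2, 51.5]
tool_rot: [0.728, 0.686, 0.0, 0.001]
wrist_force: [-0.8, -1.7, 4.9]
finger_gap: 59.6
grip_force: 44.2
time_s: 17.1
position: [550.7, 8.9, 51.3]
tool_rot: [0.728, 0.686, 0.0, 0.001]
wrist_force: [-3.0, -3.2, 8.4]
finger_gap: 59.1
grip_force: 44.8
```

```bash
python3 -m inch '[[0,0,-0.007,0,0,0,1],[0,0,0,0,0,0,1],[0,0,0,0,0,0,-0.45],[0,0,0,0,0,0,-0.5],[0,0,0,0,0,0,-0.6],[0,0,0,0,0,0,-0.8],[0,0,0,0,0,0,-0.8],[0,0,0,0,0,0,-0.8]]' 20;python3 -m inch '[[0,0,-0.04,0,0,0,-0.8],[0,0,-0.1,0,0,0,-0.8],[0,0,-0.2,0,0,0,-1],[0,0,-0.2,0,0,0,-1],[0,0,-0.2,0,0,0,-1],[0,0,0,0,0,0,-1],[0,0,0,0,0,0,-1]]'; python3 look.py w11|head -1;python3 goto.py 523.2 257.3 160 14.9
python3 - <<'E'
from h import *
import cv2
c=np.load("pics/w11.npy",allow_pickle=True).item();s=c["s"];g=cv2.GaussianBlur(cv2.cvtColor(c["img"],cv2.COLOR_RGB2GRAY),(3,3),0).astype(float)
q=proj(c,[(549.7,11,61),(547,-35,61),(548.2,-12,26)],s);print(q.round(1))
x,y=q[0].astype(int)
for xx in(x-15,x+5):
    d=np.diff(g[:,xx-3:xx+4].mean(1));print("col",xx,[(i,round(d[i])) for i in range(90,320) if abs(d[i])>7 and abs(d[i])>=abs(d[i-2:i+3]).max()])
for yy in(int(q[0,1]),int(q[1,1])):
    d=np.diff(g[yy-4:yy+5].mean(0));print("row",yy,[(i,round(d[i])) for i in range(180,340) if abs(d[i])>7 and abs(d[i])>=abs(d[i-2:i+3]).max()])
E
```

```text
time_s: 17.77
position: [549.6, 9.7, 50.4]
tool_rot: [0.728, 0.686, -0.0, -0.0]
wrist_force: [-0.0, -0.1, 0.0]
finger_gap: 76.6
grip_force: 0.0
time_s: 18.35
position: [551.5, 9.4, 164.9]
tool_rot: [0.728, 0.686, 0.002, 0.002]
wrist_force: [0.6, -0.6, -0.8]
finger_gap: 85.4
grip_force: 0.0
18.35 [551.52077403   9.39293815 164.90359735] [[0.06, 0.998, 0.006], [0.998, -0.06, -0.001], [-0.001, 0.006, -1.0]] 66.51427858763763 [[-0.002, -0.947, -0.322, 82.453], [1.0, -0.002, -0.001, 0.062], [0.0, -0.322, 0.947, -142.686], [0.0, 0.0, 0.0, 1.0]]
t 18.4 pos [550.1   9.6 162.6] yang -3.4 tilt 0.09 zx,zy [ 0.0016 -0.0002]
shift mm [245.6 -41.7   2.5] units [ 1.6375 -0.278   0.0168] turn units -0.0509 rows>= 7 gap 85.20383900305306 grip 0.0
[[256.2 191.9]
 [256.5 238.6]
 [256.3 202.6]]
col 241 [(125, -48), (139, 13), (168, -24), (172, 9), (176, 8), (207, -21), (214, -8), (289, 25)]
col 261 [(125, -42), (139, 12), (169, -28), (172, 11), (208, -24), (215, -7), (262, 11), (291, 18)]
row 191 [(275, -23), (294, 24)]
row 238 [(276, -18), (292, 20)]
```

Both second-row pots land where predicted (rows 191 and 238 against 191.9 and 238.6). Now the clip: checking clearance to the cups.

```bash
python3 - <<'E'
from h import *
c=np.load("pics/w1.npy",allow_pickle=True).item()
print(plane(c,[(311,317),(412,260)],85,c["s"]))
E
python3 -m inch '[[0.15,-0.025,0,0,0,0,-1],[0.26,-0.044,0,0,0,0,-1],[0.26,-0.044,0,0,0,0,-1],[0.26,-0.044,0,0,0,0,-1],[0.26,-0.044,0,0,0,0,-1],[0.26,-0.044,0,0,0,0,-1],[0.188,-0.033,0,0,0,-0.015,-1],[0,0,0,0,0,-0.018,-1],[0,0,0,0,0,-0.018,-1],[0,0,0,0,0,0,-1]]';  python3 look.py w12|head -1; python3 goto.py 523.2 257.3 60 14.9
python3 - <<'E'
import cv2
i=cv2.imread("pics/w12.png");cv2.imwrite("pics/w12b.png",cv2.resize(i[60:315,80:420],(800,600),interpolation=2))
E
```

```text
[[706.16546105 261.08551186  85.        ]
 [668.02737228 393.89049289  85.        ]]
time_s: 19.23
position: [521.4, 257.8, 159.4]
tool_rot: [0.608, 0.794, -0.002, -0.001]
wrist_force: [0.5, -1.1, 0.2]
finger_gap: 85.4
grip_force: 0.0
19.2333 [521.36785229 257.82030708 159.36807389] [[-0.261, 0.965, -0.004], [0.965, 0.261, -0.001], [-0.0, -0.004, -1.0]] 66.51427858763763 [[-0.002, -0.947, -0.322, 82.456], [1.0, -0.002, -0.001, -0.085], [0.0, -0.322, 0.947, -142.686], [0.0, 0.0, 0.0, 1.0]]
t 19.28 pos [521.7 257.4 159.6] yang 14.8 tilt 0.22 zx,zy [-0.0037 -0.0011]
shift mm [-0.4  1.9 99.6] units [-0.0029  0.0123  0.664 ] turn units -0.0002 rows>= 3 gap 85.26698090449275 grip 0.0
```

View pics/w12b.png

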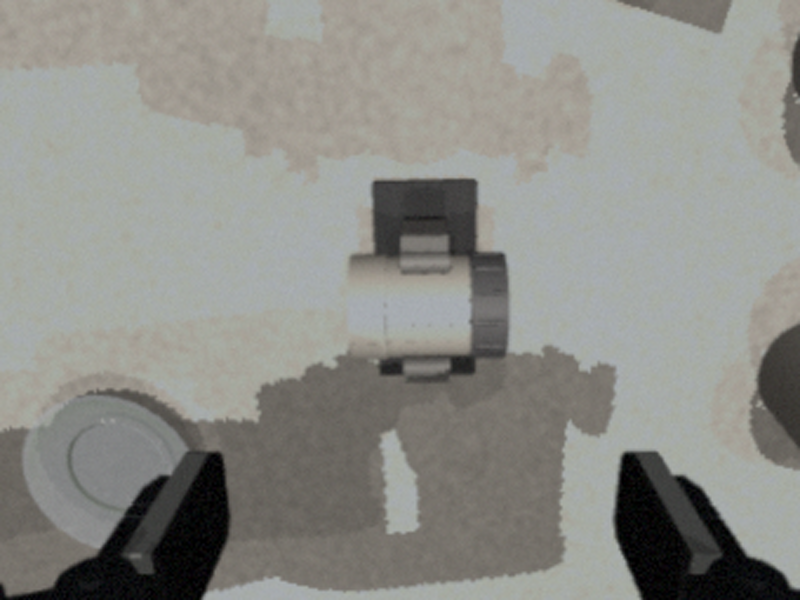

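The pot in the clip is level in the picture at crop (347–508, 254–358), its ends are clear of the jaws, and no obstacle stands next to them.

```bash
python3 - <<'E'
from h import *
c=np.load("pics/w12.npy",allow_pickle=True).item()
P=plane(c,np.array([(347,306),(508,306)])*.425+[80,60],40,c["s"]);v=P[1]-P[0];m=P.mean(0);print(m,np.linalg.norm(v),np.degrees(np.arctan2(v[1],v[0])))
import subprocess;print(subprocess.run(["python3","goto.py",str(m[0]),str(m[1]),"26","14.9"],capture_output=True,text=True).stdout)
E
```

```text
[523.51144066 256.69399946  40.        ] 64.37837446316881 15.080831881234912
t 19.28 pos [521.7 257.4 159.6] yang 14.8 tilt 0.22 zx,zy [-0.0037 -0.0011]
shift mm [ -1.1   2.1 133.6] units [-0.0073  0.0142  0.8907] turn units -0.0002 rows>= 4 gap 85.26698090449275 grip 0.0
```

```bash
python3 -m inch '[[-0.002,0.013,0.1,0,0,0,-1],[0,0,0.2,0,0,0,-1],[0,0,0.2,0,0,0,-1],[0,0,0.15,0,0,0,-1],[0,0,0.15,0,0,0,-1],[0,0,0.09,0,0,0,-1],[0,0,0,0,0,0,-1],[0,0,0,0,0,0,-1]]' 80; python3 -m inch '[[0,0,0,0,0,0,1],[0,0,0,0,0,0,1],[0,0,0,0,0,0,1],[0,0,0,0,0,0,1],[0,0,0,0,0,0,1],[0,0,0,0,0,0,1],[0,0,0,0,0,0,1],[0,0,0,0,0,0,1]]' 80
```

```text
time_s: 19.95
position: [524.4, 257.1, 27.4]
tool_rot: [0.61, 0.792, -0.001, -0.001]
wrist_force: [0.4, 0.2, 0.5]
finger_gap: 85.3
grip_force: 0.0
time_s: 20.62
position: [526.7, 258.2, 30.6]
tool_rot: [0.609, 0.793, 0.002, 0.001]
wrist_force: [-0.1, -0.1, 6.1]
finger_gap: 58.4
grip_force: 86.9
```

```bash
python3 -m inch '[[0,0,-0.03,0,0,0,1],[0,0,-0.03,0,0,0,1],[0,0,-0.03,0,0,0,1],[0,0,-0.03,0,0,0,1],[0,0,-0.03,0,0,0,1],[0,0,-0.05,0,0,0,1],[0,0,-0.1,0,0,0,1]]'; python3 -m inch '[[0,0,-0.2,0,0,0,1],[0,0,-0.2,0,0,0,1],[0,0,-0.2,0,0,0,1],[0,0,-0.05,0,0,0,1],[0,0,0,0,0,0,1],[0,0,0,0,0,0,1]]'; python3 look.py w13 |head -1; python3 goto.py 548.5 -12.5 170 -4
python3 - <<'E'
import cv2,numpy as np
for n in("w13",):
    g=cv2.cvtColor(cv2.imread(f"pics/{n}.png"),6).astype(float)
    for x in(205,255,312):
        p=cv2.GaussianBlur(g,(5,5),1)[:,x-4:x+5].mean(1);d=np.diff(p);k=[i for i in range(175,335) if abs(d[i])>5 and abs(d[i])>=abs(d[i-2:i+3]).max()]
        print(n,x,[(i,round(d[i])) for i in k])
E
```

```text
time_s: 21.2
position: [525.1, 257.5, 74.1]
tool_rot: [0.609, 0.793, -0.0, 0.0]
wrist_force: [0.0, -0.8, 0.3]
finger_gap: 58.8
grip_force: 88.7
time_s: 21.7
position: [525.5, 257.7, 172.1]
tool_rot: [0.609, 0.793, 0.001, 0.001]
wrist_force: [0.1, -0.2, -1.2]
finger_gap: 58.6
grip_force: 88.7
21.7 [525.52244628 257.65209879 172.06034948] [[-0.257, 0.966, 0.003], [0.966, 0.257, 0.001], [-0.0, 0.003, -1.0]] 66.51427858763763 [[-0.002, -0.947, -0.322, 82.456], [1.0, -0.002, -0.001, -0.083], [0.0, -0.322, 0.947, -142.687], [0.0, 0.0, 0.0, 1.0]]
t 21.75 pos [524.5 257.4 170.2] yang 14.9 tilt 0.05 zx,zy [-0.0008 -0.0003]
shift mm [-2.67e+02 -4.62e+01  2.00e-01] units [-1.7799e+00 -3.0810e-01  1.5000e-03] turn units 0.0525 rows>= 7 gap 58.92713143366421 grip 88.66585850715637
w13 205 [(217, -17), (222, -12), (226, 6), (274, -21), (295, 6), (304, 27)]
w13 255 [(190, 10), (196, -7), (201, 5), (206, 8), (215, 12), (224, -13), (227, 7), (264, -20), (295, 6), (303, 23), (319, -29), (326, 14), (334, -13)]
w13 312 [(210, -14), (222, -24), (239, 7), (260, -6), (265, -6), (304, 41)]
```

```bash
python3 -m inch '[[-0.12,-0.021,0,0,0,0,1],[-0.25,-0.043,0,0,0,0,1],[-0.25,-0.043,0,0,0,0,1],[-0.25,-0.043,0,0,0,0,1],[-0.25,-0.043,0,0,0,0,1],[-0.25,-0.043,0,0,0,0,1],[-0.25,-0.043,0,0,0,0,1],[-0.16,-0.029,0,0,0,0.0131,1],[0,0,0,0,0,0.0131,1],[0,0,0,0,0,0.0131,1],[0,0,0,0,0,0.0131,1],[0,0,0,0,0,0,1]]'; python3 goto.py 548.5 -13.3 97 -4
```

```text
time_s: 22.75
position: [547.6, -12.5, 168.1]
tool_rot: [0.732, 0.682, -0.001, -0.002]
wrist_force: [0.2, -0.2, -0.3]
finger_gap: 58.9
grip_force: 88.8
t 22.75 pos [547.6 -12.5 168.1] yang -4.1 tilt 0.27 zx,zy [-0.0045  0.001 ]
shift mm [-0.8  1.3 71.1] units [-0.0054  0.0083  0.4742] turn units -0.0002 rows>= 2 gap 58.85735780784962 grip 88.82749199867249
```

```bash
python3 -m inch '[[-0.004,0.003,0.08,0,0,0,1],[0,0,0.15,0,0,0,1],[0,0,0.15,0,0,0,1],[0,0,0.07,0,0,0,1],[0,0,0.03,0,0,0,1],[0,0,0,0,0,0,1],[0,0,0,0,0,0,1]]'; python3 goto.py 548.5 -13.3 85 -4; python3 -m inch '[[0,0,0.014,0,0,0,1],[0,0,0,0,0,0,1],[0,0,0,0,0,0,1]]'; python3 goto.py 548.5 -13.3 85 -4
```

```text
time_s: 23.33
position: [549.7, -12.9, 98.9]
tool_rot: [0.731, 0.683, 0.0, 0.0]
wrist_force: [-0.4, -0.1, -0.1]
finger_gap: 58.9
grip_force: 88.8
t 23.33 pos [549.7 -12.9  98.9] yang -3.9 tilt 0.02 zx,zy [ 0.0003 -0.0001]
shift mm [-0.5 -1.2 13.9] units [-0.0031 -0.0081  0.0929] turn units 0.0003 rows>= 1 gap 58.85055580047506 grip 88.8266122341156
time_s: 23.58
position: [550.0, -13.0, 97.6]
tool_rot: [0.731, 0.682, 0.001, 0.001]
wrist_force: [0.6, -0.5, -0.1]
finger_gap: 58.9
grip_force: 88.8
t 23.58 pos [550.  -13.   97.6] yang -3.9 tilt 0.1 zx,zy [ 0.0018 -0.0004]
shift mm [-0.4 -1.5 12.6] units [-0.0024 -0.0103  0.0841] turn units 0.0002 rows>= 1 gap 58.911587694054916 grip 88.8274884223938
```

```bash
python3 -m inch '[[0,-0.006,0.03,0,0,0,1],[0,0,0.02,0,0,0,1],[0,0,0,0,0,0,1],[0,0,0,0,0,0,1]]'; python3 -m inch '[[0,0,0.01,0,0,0,1],[0,0,0,0,0,0,1],[0,0,0,0,0,0,1]]'; python3 -m inch '[[0,0,0.007,0,0,0,1],[0,0,0,0,0,0,1],[0,0,0,0,0,0,1]]'
```

```text
time_s: 23.92
position: [548.2, -12.8, 88.7]
tool_rot: [0.731, 0.682, -0.0, -0.0]
wrist_force: [-0.4, 0.2, -1.6]
finger_gap: 58.7
grip_force: 88.8
time_s: 24.17
position: [548.5, -12.9, 87.6]
tool_rot: [0.731, 0.682, -0.0, -0.0]
wrist_force: [-0.6, -0.1, -0.5]
finger_gap: 58.5
grip_force: 88.8
time_s: 24.42
position: [548.7, -12.8, 86.7]
tool_rot: [0.731, 0.682, 0.0, 0.0]
wrist_force: [-0.2, 0.4, 0.3]
finger_gap: 58.6
grip_force: 89.0
```

```bash
python3 -m inch '[[0,0,0.006,0,0,0,1],[0,0,0,0,0,0,1],[0,0,0,0,0,0,1]]'; python3 -m inch '[[0,0,0,0,0,0,1],[0,0,0,0,0,0,1],[0,0,0,0,0,0,1]]' 30
```

```text
time_s: 24.67
position: [548.7, -12.6, 86.2]
tool_rot: [0.731, 0.682, 0.0, -0.0]
wrist_force: [-0.9, 3.2, 2.6]
finger_gap: 58.6
grip_force: 89.4
time_s: 24.92
position: [548.7, -12.6, 86.1]
tool_rot: [0.731, 0.682, 0.0, -0.0]
wrist_force: [-0.8, 2.1, 4.5]
finger_gap: 58.6
grip_force: 89.4
```

```bash
python3 -m inch '[[0.007,0,0,0,0,0,1],[0,0,0.004,0,0,0,1],[0,0,0,0,0,0,1],[0,0,0,0,0,0,1]]' 30; python3 goto.py 548.5 -12 85 -4
```

```text
time_s: 25.25
position: [548.8, -12.2, 85.8]
tool_rot: [0.731, 0.682, -0.0, 0.0]
wrist_force: [-1.9, 2.5, 6.5]
finger_gap: 58.6
grip_force: 89.8
t 25.25 pos [548.8 -12.2  85.8] yang -3.9 tilt 0.05 zx,zy [ 0.0001 -0.0008]
shift mm [ 0.2 -0.3  0.8] units [ 0.0011 -0.002   0.0052] turn units 0.0002 rows>= 1 gap 58.63853012276515 grip 89.83054518699646
```

```bash
python3 -m inch '[[0,0,-0.005,0,0,0,1],[0,0,0,0,0,0,1],[0,0,0,0,0,0,-0.43],[0,0,0,0,0,0,-0.47],[0,0,0,0,0,0,-0.55],[0,0,0,0,0,0,-0.7],[0,0,0,0,0,0,-0.8],[0,0,0,0,0,0,-0.8],[0,0,0,0,0,0,-0.8]]' 20;python3 -m inch '[[0,0,-0.03,0,0,0,-0.8],[0,0,-0.08,0,0,0,-0.8],[0,0,-0.15,0,0,0,-0.8],[0,0,-0.2,0,0,0,-1],[0,0,-0.2,0,0,0,-1],[0,0,0,0,0,0,-1],[0,0,0,0,0,0,-1],[0,0,0,0,0,0,-1]]'
python3 - <<'E'
from rig import *
from h import *
s=sense();q=[("wrist",camera("wrist")),("scene",camera("scene")),("side",camera("side"))]
o=[]
P=[(548.5,-12,96),(547,-35,61),(549.7,11,61),(545.3,-58,26),(548.2,-12,26),(551.2,33.8,26)]
for n,c in q:
    i=c["img"][:,:,::-1].copy();uv=proj(c,P,s if n=="wrist" else None)
    for u in uv: cv2.circle(i,tuple(np.round(u).astype(int)),1,(0,0,255),-1)
    x,y=uv.mean(0).astype(int);w=90 if n=="wrist" else 45
    x0,y0=max(x-w,0),max(y-w,0);o.append(cv2.resize(i[y0:y+w,x0:x+w],(266,400),interpolation=2) if 0 else cv2.resize(i[y0:y+w,x0:x+w],(266,266),interpolation=2))
cv2.imwrite("pics/fin.png",cv2.resize(np.hstack(o),None,fx=1,fy=1.0))
E
```

```text
time_s: 26.0
position: [548.6, -11.9, 85.7]
tool_rot: [0.731, 0.682, -0.0, -0.0]
wrist_force: [-0.5, 0.2, 0.2]
finger_gap: 77.0
grip_force: 0.0
time_s: 26.67
position: [548.5, -11.8, 185.3]
tool_rot: [0.731, 0.682, 0.0, 0.0]
wrist_force: [-0.2, 0.1, -0.4]
finger_gap: 85.5
grip_force: 0.0
```

View pics/fin.png

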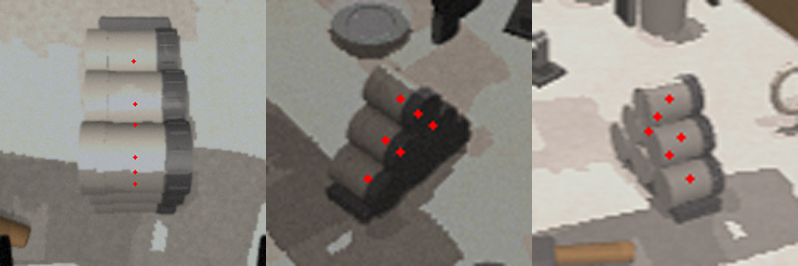

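The pyramid stands in all three views: the top pot sits at its predicted centre, all axes are aligned, and the gripper is clear. Handing in.

```bash
python3 -c "
from rig import *
print(close_job())"
```

```text
the job is handed in; nothing more can be done
None
```

The pyramid is built and handed in at about 27 s: pot_a and pot_b are in the two gaps, then pot_c was pulled from the clip and set on top, with no verdict returned; I viewed 11 pictures, one over the limit of 10.

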